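Hold the grinder crank level over its seat post

TASK

The steel hand crank of the grinder belongs on whichever post of the white stand has the red washer lying at its foot (the other post carries the grey lock ring). Pick the crank up at its balance point, marked by the yellow band, carry it level, and finish still holding it there, level and still, with the bore of its hub directly over the post with the red washer and the hub's underside about 4 cm above the tip. Do not lower it onto the post or touch the stand with it, and leave the washer and the lock ring where they lie.

Things in the scene. Friction and masses are not known exactly. Their poses are not given: they have to be found in the camera images.
- crank_balance (a point): Balance point of the loose dark steel hand crank, marked by a yellow band 8 mm wide round its arm. The arm is a straight bar 14 mm wide and 14 mm high; the point is in the middle of its section, 26 mm above the crank's underside. The crank weighs about 0.5 kg and lies flat on the table. Axes: x along the arm from hub to grip, z up.
- crank_bore (a point): Centre of the bore at the underside of the crank's heavy hub (48 mm diameter, 40 mm high, vertical bore 18 mm), at one end of the arm. From the balance point it is 66 mm along the arm and 26 mm down. Axes as for crank_balance.
- crank_grip (a point): Middle of the crank's upright wooden grip (29 mm diameter, top 83 mm above the crank's underside, on a steel foot 24 mm in diameter) at the arm's far end, 149 mm along the arm from the balance point, away from the hub. Axes as for crank_balance.
- post_a (a point): Centre of the tip of one of the two posts of the fixed stand, 67 mm above the table. The stand is a white plastic plate 90 x 190 x 12 mm with two identical upright steel posts, 14 mm in diameter, 120 mm apart. Axes: x across the plate, y along the plate from post_b to post_a, z up.
- post_b (a point): Centre of the tip of the stand's other post, also 67 mm above the table. Axes as for post_a.
- stand: The white two-post stand, fixed to the table; origin at the centre of its underside, y along its length. Jars, bottles and other things up to 0.28 m tall stand along the back of the table, beyond x = 0.67 m; in front of them the table round the stand and the crank is clear.
- washer: Red flat washer, 52 mm outside and 19 mm inside diameter, 6 mm thick, loose round the foot of one of the posts (either one), lying on the white plate; origin at the centre of its underside.
- lock_ring: Grey ribbed steel lock ring, 73 mm in diameter, 22 mm high, loose round the foot of the other post, lying on the white plate; origin at the centre of its underside.

How it is judged:
By the outcome, as a careful person would: the job done as asked, in the order asked, and still so for the second after the job is handed in, while the arm keeps its last pose, push and grip.
It also fails if it takes over 34 s, if anything falls off the work surface, if the arm or the gripper's body presses on something with over 40 N, if the wrist force passes 120 N, or if a joint passes its speed limit or range.

ROBOT

A 7-joint arm with a two-finger parallel gripper is mounted at the origin on a cart in front of the work surface, level with it; the furniture and walls round the work are solid. World frame = base frame: x ahead of the robot, y to its left, z up, the work surface at z = 0. Lengths are in m, angles in rad, forces in N, time in s.
With the tool pointing down it reaches from about 0.425 to 0.875 m from the base axis. Payload 4.7 kg.
Tool frame: the origin (TCP) lies midway between the tips of the shut fingers; the grasp point (between the pads) lies ctrl.grasp_offset behind it (ctrl.grasp_offset is the distance from the TCP to the grasp point, in m); z points along the fingers, y is the line along which they close (so a half turn about z gives the same grasp; the last joint's range is limited). The gripper opens to 87 mm and grips with 3 to 60 N. Pads are 19 mm wide; open, the fingers measure 117 mm over their backs; the gripper's body (75 mm by 190 mm) begins 51 mm behind the grasp point.
Start: joints at [1.237, 0.321, -0.07, 1.45, 0.023, 1.371, -0.057], TCP at [0.222, -0.611, 0.223] pointing down, gripper open.
Joint ranges: [-2.86, 2.86], [-0.3, 2.09], [-1.38, 1.24], [0.06, 2.45], [-1.56, 4.7], [0.09, 2.05], [-2.69, 2.69]. Speed limits (rad/s): [2.57, 2.57, 3.14, 3.14, 3.14, 3.14, 3.14].

INTERFACE

Orientations are given as a rotation vector (axis times angle).
In Python, from bench import ctrl gives the robot as it stands. The module is installed in compiled form; this text tells all that it offers.
- The arm moves only by the tool jog_arm, never from a script. Its argument "moves" is one flat list of numbers, 7 for each row, row after row: the shift along the tool's x, y, z in units of 30 cm (1.0 is 30 cm), then the turn, a rotation vector about the tool's x, y, z in units of 60 degrees (1.0 is 60 degrees), then the gripper's target within -1 to 1 (fully open at 1, half-way at 0, shut at -1). In form: [x, y, z, wx, wy, wz, fingers, x, y, z, wx, wy, wz, fingers, ...]. A call has exactly 8 rows; each row is the pose to reach, as a shift and turn from the pose commanded when the call began, along the tool's axes at that moment; what a row does not reach only later rows make up. A row lasts 1/8 s, in which the tool goes at most 62.5 mm and 10.7 degrees, less where a joint would pass 70% of its speed; a pose out of reach is approached as far as the arm can. A call with a number of a shift or a turn outside -1 to 1 is refused whole. A call with a gripper value outside its range is refused whole. The fingers move at their own pace and stop on an object; "newtons" is the grip in N (left out, the last holds). Time passes only in rows, so rows that repeat a pose let the fingers close, or fill a call up. It gives the time, the measured TCP pose, the force, the opening and the grip force at its end, in the units of the state.
- ctrl.get_state(): the state, without advancing time (a new reading comes with each control period).
- ctrl.get_image(name): name is "scene" or "top" or "wrist"; returns a dict with "pixels" (420x560x3 uint8, red, green, blue), "fx", "fy", "cx", "cy" (pixels), "xyz" and "rotation" of the camera in the world; the wrist camera has in their place "tool_from_camera" (4x4, takes a point from camera to tool coordinates, whose origin is the TCP and whose axes are the flange's). Camera axes: x right, y up, looking along -z (the intrinsics and any distortion apply to the point x, -y, -z); pixel columns grow to the right and rows downward; lengths in m; the calibration is good to about 2 mm. A picture is of the moment at which its call begins: read the wrist's pose just before it. There is no depth.
- ctrl.close_job(): hands the job in; it is judged then, once.
The state is a dict: "time": time; "joint_positions": joint angles; "qd": joint speeds; "joint_torque": joint torques, N m; "position": TCP position; "tool_rot": TCP orientation; "ft_force": force on the tool from outside, world axes, zero at the start; "torque": the same for the moment, N m; "grip_width": opening from 0.0 (shut) to 1.0 (fully open); "grip_force": force on a finger pad.
Only numpy, scipy, OpenCV 4.12 (cv2) and the standard library are available. Lean on these libraries where they do the work, as an engineer would, in place of code of your own. Each camera call takes 0.05 s, during which the arm holds its last target. There are 200 camera calls.

## Working session

There is one attempt and no reset: what is moved stays moved. The work goes in short steps, Python scripts to look and compute and a tool call to move; the robot and the scene stay as the last step left them, time stands still between calls to the robot, and variables do not carry over. Pictures are saved under pics/ and viewed, at most 10 in all, crops included, and the job is handed in when it is done.

Besides the shell and the picture viewer there is one more tool, called after "Call:" as name(argument=value, ...) on one line, values as JSON. jog_arm: Moves the arm, as the interface text tells. Its arguments: {"type":"object","properties":{"moves":{"type":"array"},"newtons":{"type":"number"}},"required":["moves"]}

```bash
mkdir -p pics; cat > h.py <<'E'
import numpy as np,cv2
from bench import ctrl
def grab(n,f):
    im=ctrl.get_image(n); cv2.imwrite('pics/'+f,im['pixels'][:,:,::-1]); return im
E
python3 - <<'E'
from h import *
s=ctrl.get_state();print({k:np.round(v,3) for k,v in s.items()},ctrl.grasp_offset)
for n in('top','scene'):
    im=grab(n,n+'1.png');np.save(n+'.npy',im,allow_pickle=True);print({k:v for k,v in im.items() if k!='pixels'})
E
```

```text
{'time': np.float64(0.0), 'joint_positions': array([ 1.237,  0.322, -0.07 ,  1.452,  0.023,  1.371, -0.057]), 'qd': array([-0.002, -0.   ,  0.003, -0.   , -0.002,  0.   , -0.   ]), 'joint_torque': array([ 0.0000e+00, -4.9130e+01, -4.0400e-01, -3.1253e+01, -6.4000e-02,
        4.4000e-02,  0.0000e+00]), 'position': array([ 0.221, -0.611,  0.221]), 'tool_rot': array([-3.092e+00, -5.430e-01,  1.000e-03]), 'ft_force': array([-0.401,  0.24 , -0.028]), 'torque': array([-0.058,  0.017, -0.035]), 'grip_force': np.float64(0.0), 'grip_width': np.float64(1.0)} 0.0187
{'fx': 393.93937207519986, 'fy': 393.93937207519986, 'cx': 275.045045019383, 'cy': 209.938883752151, 'xyz': array([0.43287448, 0.00655398, 1.00621201]), 'rotation': array([ 0.0527429 , -0.08056533, -1.59739261])}
{'fx': 410.5546773987967, 'fy': 410.5546773987967, 'cx': 281.01280486580345, 'cy': 210.59792695180911, 'xyz': array([-0.53504543,  0.59957363,  0.65132668]), 'rotation': array([ 0.66712611, -1.15314226, -1.80635227])}
```

View pics/top1.png

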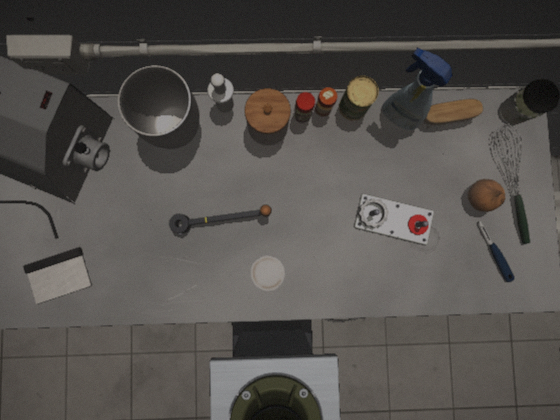

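View pics/scene1.png

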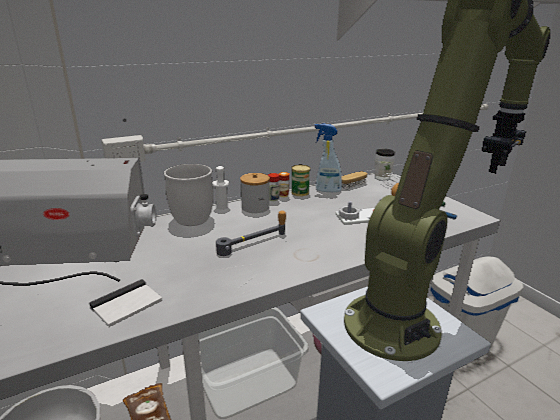

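The top view shows the crank, with its hub at about (180,224), yellow band at (206,219) and grip at (265,210). The stand is centred near (396,219), with the red washer on its right post at (418,225) and the grey ring on its left post at (374,212). The scene view agrees. I'll measure now.

```bash
cat >> h.py <<'E'
from scipy.spatial.transform import Rotation as R
def ray(im,u,v,pose=None):
    d=np.array([(u-im['cx'])/im['fx'],-(v-im['cy'])/im['fy'],-1.])
    if pose is None: return np.array(im['xyz']),R.from_rotvec(im['rotation']).as_matrix()@d
    T=pose@im['tool_from_camera']; return T[:3,3],T[:3,:3]@d
def onz(im,u,v,z,pose=None):
    o,d=ray(im,u,v,pose); return o+d*(z-o[2])/d[2]
def tri(*rays):
    A=0;b=0
    for o,d in rays:
        d=d/np.linalg.norm(d);P=np.eye(3)-np.outer(d,d);A=A+P;b=b+P@o
    return np.linalg.solve(A,b)
def proj(im,p,pose=None):
    if pose is None: q=R.from_rotvec(im['rotation']).as_matrix().T@(p-im['xyz'])
    else: q=(np.linalg.inv(pose@im['tool_from_camera'])@np.r_[p,1])[:3]
    return im['cx']-im['fx']*q[0]/q[2], im['cy']+im['fy']*q[1]/q[2]
def blobs(mask,amin=4):
    n,l,s,c=cv2.connectedComponentsWithStats(mask.astype(np.uint8)); return [(s[i][4],*np.round(c[i],1),*s[i][2:4]) for i in range(1,n) if s[i][4]>=amin]
E
python3 - <<'E'
from h import *
t=np.load('top.npy',allow_pickle=True).item();s=np.load('scene.npy',allow_pickle=True).item()
for im,n,(x0,x1,y0,y1) in((t,'top',(160,450,185,250)),(s,'scene',(205,400,195,260))):
    p=im['pixels'][y0:y1,x0:x1];h=cv2.cvtColor(p,cv2.COLOR_RGB2HSV);H,S,V=[h[...,i].astype(int) for i in range(3)]
    for nm,m in(('yel',(H>18)&(H<35)&(S>120)),('wood',(H>4)&(H<18)&(S>90)),('red',((H<4)|(H>174))&(S>140))):
        print(n,nm,[(a,x+x0,y+y0,w,hh) for a,x,y,w,hh in blobs(m)])
p=t['pixels']
a=cv2.resize(p[190:250,165:285],None,fx=6,fy=6,interpolation=2)[:,:,::-1]
b=cv2.resize(p[190:250,345:445],None,fx=6,fy=6,interpolation=2)[:,:,::-1]
c=np.zeros((720-120,720,3),np.uint8); a=cv2.resize(a,(600,300));b=cv2.resize(b,(500,300));c=np.zeros((600,600,3),np.uint8);c[:300]=a;c[300:,:500]=b
cv2.imwrite('pics/crop1.png',np.clip(c*1.6,0,255).astype(np.uint8))
for nm,u,v,z in(('hub',180,224,.04),('band',206,219.5,.033),('grip',265,210.5,.083),('red',418,225,.018),('ring',374,212,.034)):print(nm,onz(t,u,v,z).round(3))
E
```

```text
top yel [(np.int32(10), np.float64(205.5), np.float64(220.0), np.int32(2), np.int32(5))]
top wood [(np.int32(91), np.float64(265.2), np.float64(209.8), np.int32(11), np.int32(11))]
top red [(np.int32(222), np.float64(416.7), np.float64(224.3), np.int32(20), np.int32(20))]
scene yel [(np.int32(6), np.float64(283.5), np.float64(196.0), np.int32(6), np.int32(1)), (np.int32(11), np.float64(243.0), np.float64(237.9), np.int32(4), np.int32(5))]
scene wood [(np.int32(89), np.float64(281.6), np.float64(217.0), np.int32(8), np.int32(14))]
scene red []
hub [0.486 0.222 0.04 ]
band [0.496 0.159 0.033]
grip [0.51  0.013 0.083]
red [ 0.468 -0.372  0.018]
ring [ 0.503 -0.258  0.034]
```

View pics/crop1.png

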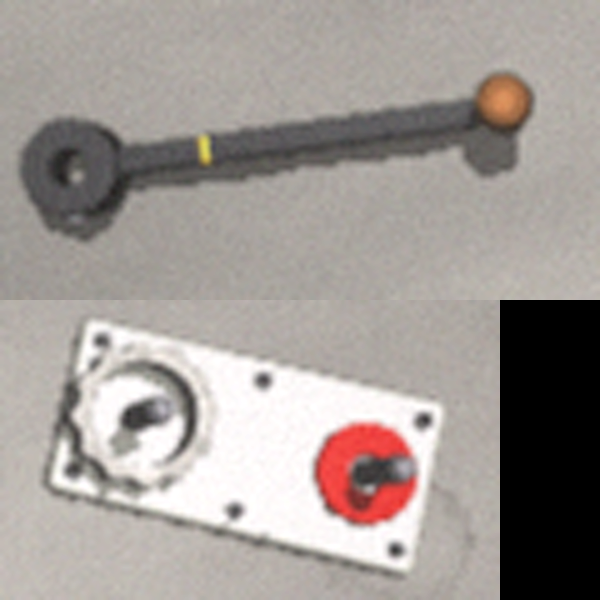

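The crop shows the hub top at about crop (72,166), the band at (204,150), the grip top at (502,100), the red-washer post tip at (400,468) and the ring post tip at (158,410). Red is the right-hand (−y) post.

```bash
python3 - <<'E'
from h import *
t=np.load('top.npy',allow_pickle=True).item();s=np.load('scene.npy',allow_pickle=True).item()
f=lambda x,y,x0:(x0+(x+.5)/5-.5,190+(y%300+.5)/5-.5)
hub=onz(t,*f(72,166,165),.04);band=onz(t,*f(204.5,150,165),.033);g=onz(t,265.2,209.8,.083)
red=onz(t,*f(400,468,345),.067);ring=onz(t,*f(158,410,345),.067);w=onz(t,416.7,224.3,.018)
foot=onz(t,*f(364,484,345),.012)
for n in('hub','band','g','red','ring','w','foot'):print(n,eval(n).round(4))
n=lambda a,b:np.linalg.norm((a-b)[:2]);print(n(hub,band),n(band,g),n(hub,g),n(red,ring))
d=(g-hub)[:2];print('arm angle hub->grip',np.degrees(np.arctan2(d[1],d[0])))
print('tri band',tri(ray(t,*f(204.5,150,165)),ray(s,243,237.9)))
print('proj band in scene',proj(s,band))
st=ctrl.get_state();M=R.from_rotvec(st['tool_rot']).as_matrix();print(M.round(3),st['position'])
E
```

```text
hub [0.4893 0.224  0.04  ]
band [0.4958 0.1604 0.033 ]
g [0.5118 0.0123 0.083 ]
red [ 0.4706 -0.3693  0.067 ]
ring [ 0.5017 -0.254   0.067 ]
w [ 0.4704 -0.3687  0.018 ]
foot [ 0.4652 -0.3724  0.012 ]
0.06392751772432792 0.14901742921860234 0.2129442745987529 0.11940033951225246
arm angle hub->grip -83.92643802897622
tri band [0.49586134 0.16066391 0.02826782]
proj band in scene (np.float64(242.8475387864447), np.float64(236.5209111239185))
[[ 0.94   0.341 -0.001]
 [ 0.341 -0.94   0.002]
 [-0.    -0.002 -1.   ]] [ 0.22133427 -0.61063132  0.22156391]
```

```bash
cat >> h.py <<'E'
def state():
    s=ctrl.get_state();T=np.eye(4);T[:3,:3]=R.from_rotvec(s['tool_rot']).as_matrix();T[:3,3]=s['position'];return s,T
def goal(xyz,yaw,T=None):
    "units for jog: tool pointing down, tool x at yaw degrees"
    T=state()[1] if T is None else T;M=T[:3,:3];c,n=np.cos(np.radians(yaw)),np.sin(np.radians(yaw))
    G=np.array([[c,n,0],[n,-c,0],[0,0,-1.]])
    sh=M.T@(np.array(xyz)-T[:3,3]);w=R.from_matrix(M.T@G).as_rotvec()
    print('shift',(sh/.3).round(3),'turn',(w/np.radians(60)).round(3),'dist',np.linalg.norm(sh).round(3))
E
python3 - <<'E'
from h import *
goal((.43,-.33,.27),50)
E
```

```text
shift [ 0.973 -0.643 -0.16 ] turn [-0.002 -0.    -0.501] dist 0.353
```

Call:
jog_arm(moves=[0.14, -0.09, -0.02, 0, 0, -0.07, 1, 0.28, -0.18, -0.05, 0, 0, -0.14, 1, 0.42, -0.28, -0.07, 0, 0, -0.21, 1, 0.56, -0.37, -0.09, 0, 0, -0.29, 1, 0.7, -0.46, -0.11, 0, 0, -0.36, 1, 0.83, -0.55, -0.14, 0, 0, -0.43, 1, 0.97, -0.64, -0.16, 0, 0, -0.5, 1, 0.97, -0.64, -0.16, 0, 0, -0.5, 1])

```text
time: 1.1
position: [0.433, -0.3267, 0.2711]
tool_rot: [-2.842, -1.339, -0.003]
ft_force: [-0.8, -0.5, -0.2]
grip_width: 0.998
grip_force: 0.0
```

```bash
python3 - <<'E'
from h import *
s,T=state();im=grab('wrist','w1.png');np.save('w1.npy',{'im':im,'T':T},allow_pickle=True)
print(s['time'],s['position'],np.abs(s['qd']).max(),T[:3,0],im['tool_from_camera'].round(3),im['fx'])
for p in((.4706,-.3693,.067),(.5017,-.254,.067)):print(proj(im,np.array(p),T))
E
```

```text
1.1 [ 0.43302091 -0.3267295   0.27109995] 0.07757700198338162 [0.6367344  0.7710809  0.00188147] [[-0.001  0.97   0.243  0.066]
 [ 1.     0.     0.002 -0.   ]
 [ 0.002  0.243 -0.97  -0.162]
 [ 0.     0.     0.     1.   ]] 346.0027928859065
(np.float64(330.6711155333687), np.float64(192.49189192500845))
(np.float64(285.33942769608063), np.float64(86.41549042147423))
```

View pics/w1.png

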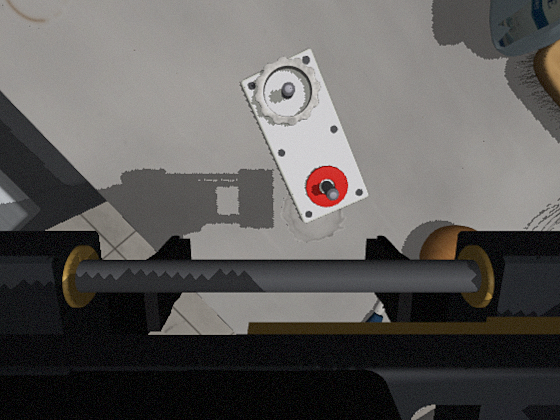

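The wrist view shows the washer post's tip near (333,194) and the ring post's tip near (289,90). Both are within about 4 px of the top-view prediction. I'll refine with a settled picture.

```bash
python3 - <<'E'
from h import *
s,T=state();im=ctrl.get_image('wrist');np.save('w1.npy',{'im':im,'T':T},allow_pickle=True)
print(s['position'],np.abs(s['qd']).max())
p=im['pixels'];a=[cv2.resize(p[y-20:y+20,x-20:x+20],(400,400),interpolation=2) for x,y in((333,192),(289,90))]
cv2.imwrite('pics/w1c.png',np.clip(np.hstack(a)[:,:,::-1]*1.3,0,255).astype(np.uint8))
goal((.496,.15,.2),96.1)
E
```

```text
[ 0.43086579 -0.32949477  0.27060166] 0.055799264403290416
shift [ 1.371 -0.862  0.233] turn [-0.001  0.001 -0.769] dist 0.491
```

View pics/w1c.png

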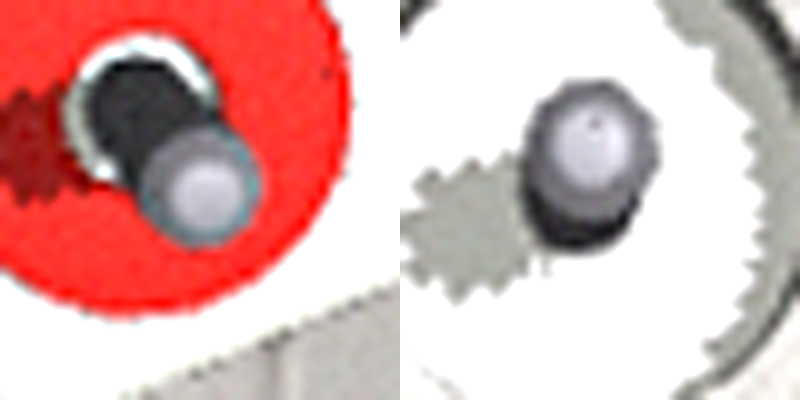

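The enlarged crop gives the washer post's tip at about (332.9,190.4) and the ring post's tip at (287.6,84.4).

```bash
python3 - <<'E'
from h import *
d=np.load('w1.npy',allow_pickle=True).item();im,T=d['im'],d['T'];t=np.load('top.npy',allow_pickle=True).item()
for n,u,v,ut,vt in(('red',332.9,190.4,424.6,223.2),('ring',287.6,84.4,376.2,211.6)):
    print(n,onz(im,u,v,.067,T).round(4),onz(t,ut,vt,.067).round(4),tri(ray(im,u,v,T),ray(t,ut,vt)).round(4))
s,T=state();print(s['position'],s['qd'].round(3));
goal((.485,-.1,.2),75)
E
```

```text
red [ 0.4711 -0.372   0.067 ] [ 0.4706 -0.3693  0.067 ] [ 0.4712 -0.3767  0.0487]
ring [ 0.5024 -0.2573  0.067 ] [ 0.5017 -0.254   0.067 ] [ 0.5028 -0.2567  0.0572]
[ 0.42953246 -0.33121903  0.27025886] [ 0.021  0.007  0.033  0.002  0.006 -0.001  0.001]
shift [ 0.709 -0.354  0.234] turn [-0.001  0.001 -0.417] dist 0.248
```

Call:
jog_arm(moves=[0.14, -0.07, 0.05, 0, 0, -0.08, 1, 0.28, -0.14, 0.09, 0, 0, -0.16, 1, 0.43, -0.21, 0.14, 0, 0, -0.25, 1, 0.57, -0.28, 0.19, 0, 0, -0.33, 1, 0.71, -0.35, 0.23, 0, 0, -0.42, 1, 0.71, -0.35, 0.23, 0, 0, -0.42, 1, 0.71, -0.35, 0.23, 0, 0, -0.42, 1, 0.71, -0.35, 0.23, 0, 0, -0.42, 1])

```text
time: 2.2
position: [0.4861, -0.1031, 0.2016]
tool_rot: [2.494, 1.91, -0.0]
ft_force: [0.1, -0.6, -0.4]
grip_width: 1.001
grip_force: 0.0
```

```bash
python3 - <<'E'
from h import *
goal((.43,.159,.18),96.1)
E
```

```text
shift [ 0.795 -0.408  0.072] turn [ 0.     0.    -0.353] dist 0.269
```

```bash
python3 - <<'E'
from h import *
goal((.496,.11,.17),96.1)
E
```

```text
shift [ 0.694 -0.153  0.105] turn [ 0.     0.    -0.353] dist 0.216
```

Call:
jog_arm(moves=[0.17, -0.04, 0.03, 0, 0, -0.09, 1, 0.35, -0.08, 0.05, 0, 0, -0.18, 1, 0.52, -0.11, 0.08, 0, 0, -0.27, 1, 0.69, -0.15, 0.1, 0, 0, -0.35, 1, 0.69, -0.15, 0.1, 0, 0, -0.35, 1, 0.69, -0.15, 0.1, 0, 0, -0.35, 1, 0.69, -0.15, 0.1, 0, 0, -0.35, 1, 0.69, -0.15, 0.1, 0, 0, -0.35, 1])

```text
time: 3.2
position: [0.4964, 0.1092, 0.1716]
tool_rot: [2.103, 2.333, -0.0]
ft_force: [-0.0, 0.1, 0.2]
grip_width: 0.998
grip_force: 0.0
```

```bash
python3 - <<'E'
from h import *
s,T=state();im=grab('wrist','w2.png');np.save('w2.npy',{'im':im,'T':T},allow_pickle=True)
print(s['position'],np.abs(s['qd']).max())
h=cv2.cvtColor(im['pixels'],cv2.COLOR_RGB2HSV);H,S,V=[h[...,i].astype(int) for i in range(3)]
b=blobs((H>20)&(H<35)&(S>130)&(V>90),15);print(b)
for x in b:print(onz(im,x[1],x[2],.033,T))
E
```

```text
[0.49639306 0.10919714 0.17161057] 0.009173028807687764
[(np.int32(73), np.float64(284.4), np.float64(140.5), np.int32(16), np.int32(6))]
[0.49622724 0.1596143  0.033     ]
```

View pics/w2.png

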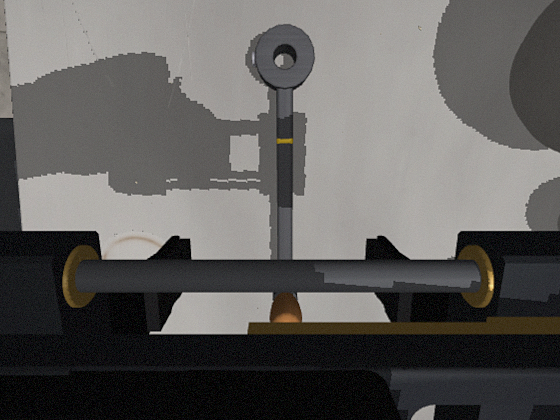

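The wrist view shows the yellow band at (284.4,140.5), which gives (0.496,0.160), the same as the top view. The arm is vertical in the image, so the gripper yaw is right.

```bash
python3 - <<'E'
from h import *
d=np.load('w2.npy',allow_pickle=True).item();im,T=d['im'],d['T']
print(onz(im,284.5,56.5,.04,T))
goal((.4962,.1595,.0075),96.1)
E
```

```text
[0.48913916 0.22486434 0.04      ]
shift [0.166 0.017 0.547] turn [ 0.     0.    -0.002] dist 0.172
```

Call:
jog_arm(moves=[0.16, 0.02, 0.05, 0, 0, 0, 1, 0.165, 0.017, 0.17, 0, 0, 0, 1, 0.165, 0.017, 0.29, 0, 0, 0, 1, 0.165, 0.017, 0.4, 0, 0, 0, 1, 0.165, 0.017, 0.48, 0, 0, 0, 1, 0.165, 0.017, 0.53, 0, 0, 0, 1, 0.165, 0.017, 0.547, 0, 0, 0, 1, 0.165, 0.017, 0.547, 0, 0, 0, 1])

```text
time: 4.25
position: [0.4962, 0.1605, 0.0078]
tool_rot: [2.1, 2.337, 0.001]
ft_force: [0.1, 0.4, 0.2]
grip_width: 1.002
grip_force: 0.0
```

```bash
python3 - <<'E'
from h import *
s,T=state();print(s['time'],s['position'],s['ft_force'])
goal((.4962,.1595,.0075),96.1)
E
```

```text
4.25 [0.49622649 0.16054199 0.00778519] [0.06457003 0.43615366 0.23027374]
shift [-0.003 -0.     0.001] turn [0. 0. 0.] dist 0.001
```

Call:
jog_arm(moves=[-0.003, 0, 0, 0, 0, 0, 0, -0.003, 0, 0, 0, 0, 0, -0.5, -0.003, 0, 0, 0, 0, 0, -1, -0.003, 0, 0, 0, 0, 0, -1, -0.003, 0, 0, 0, 0, 0, -1, -0.003, 0, 0, 0, 0, 0, -1, -0.003, 0, 0, 0, 0, 0, -1, -0.003, 0, 0, 0, 0, 0, -1], newtons=45)

```text
time: 5.25
position: [0.4961, 0.1597, 0.0074]
tool_rot: [2.099, 2.337, 0.0]
ft_force: [3.7, 0.8, -0.6]
grip_width: 0.171
grip_force: 1.9
```

Call:
jog_arm(moves=[0, 0, 0, 0, 0, 0, -1, 0, 0, 0, 0, 0, 0, -1, 0, 0, 0, 0, 0, 0, -1, 0, 0, 0, 0, 0, 0, -1, 0, 0, 0, 0, 0, 0, -1, 0, 0, -0.02, 0, 0, 0, -1, 0, 0, -0.05, 0, 0, 0, -1, 0, 0, -0.05, 0, 0, 0, -1], newtons=45)

```text
time: 6.25
position: [0.4962, 0.1598, 0.0231]
tool_rot: [2.099, 2.336, 0.001]
ft_force: [0.0, 1.8, -4.6]
grip_width: 0.151
grip_force: 45.0
```

Call:
jog_arm(moves=[0, 0, -0.05, 0, 0, 0, -1, 0, 0, -0.13, 0, 0, 0, -1, 0, 0, -0.22, 0, 0, 0, -1, 0, 0, -0.32, 0, 0, 0, -1, 0, 0, -0.4, 0, 0, 0, -1, 0, 0, -0.45, 0, 0, 0, -1, 0, 0, -0.47, 0, 0, 0, -1, 0, 0, -0.47, 0, 0, 0, -1], newtons=45)

```text
time: 7.25
position: [0.4957, 0.1596, 0.1632]
tool_rot: [-2.099, -2.337, 0.001]
ft_force: [0.7, 0.4, -5.1]
grip_width: 0.153
grip_force: 45.0
```

```bash
python3 - <<'E'
from h import *
s,T=state();print(s['time'],s['position'],s['ft_force'],s['torque'],s['grip_width'],s['grip_force'])
im=grab('wrist','w3.png');np.save('w3.npy',{'im':im,'T':T},allow_pickle=True)
a=cv2.cvtColor(cv2.cvtColor(im['pixels'],cv2.COLOR_RGB2BGR),cv2.COLOR_BGR2HSV)
sc=grab('scene','s3.png');b=cv2.resize(sc['pixels'][120:300,180:330],None,fx=3,fy=3)
W=im['pixels'][0:260,180:390]
c=np.zeros((540,450+420,3),np.uint8);c[:,:450]=b;c[:520,450:]=cv2.resize(W,None,fx=2,fy=2)
c=cv2.resize(c,(800,497));cv2.imwrite('pics/c3.png',np.clip(c[:,:,::-1]*1.3,0,255).astype(np.uint8))
E
```

```text
7.25 [0.49572898 0.15955937 0.16322457] [ 0.67056     0.38840783 -5.0644992 ] [-0.01500877 -0.10955638  0.01933816] 0.15285762276756418 44.99491520226002
```

View pics/c3.png

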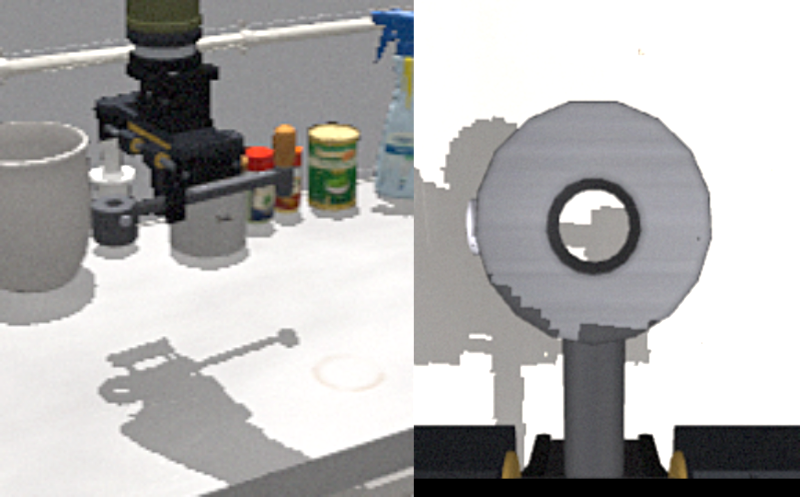

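The crank is held at its band and looks level. The hub top is 128 px wide in the wrist picture, so it lies 0.129 m from the camera, exactly the level value. Next I'll compute the hub offset in the tool frame and the carry target.

```bash
python3 - <<'E'
from h import *
d=np.load('w3.npy',allow_pickle=True).item();im,T=d['im'],d['T']
sc=870/800
for x,y in((593,222),(594,225.5)):
    u=180+(x*sc-450)/2;v=y*540/497/2
    o,r=ray(im,u,v,np.eye(4));p=o+r*(-.0327-o[2])/r[2];print('hub in tool',p.round(4),u,v)
# final: crank direction yaw 66 for tool x
hx=np.array([.066,0]);post=np.array([.471,-.3705])
for yaw in(66,76,96):
    y=np.radians(yaw);tcp=post-.066*np.array([np.cos(y),np.sin(y)]);print(yaw,tcp,np.hypot(*tcp))
print('mid');goal((.51,-.1,.20),85)
E
```

```text
hub in tool [ 0.0665 -0.0005 -0.0327] 277.44374999999997 120.6036217303823
hub in tool [ 0.0658 -0.0003 -0.0327] 277.98749999999995 122.50503018108652
66 [ 0.44415538 -0.430794  ] 0.6187547766103793
76 [ 0.45503315 -0.43453952] 0.6291897684292326
96 [ 0.47789888 -0.43613845] 0.6469961989325419
mid
shift [-0.865 -0.044 -0.125] turn [-0.002  0.     0.186] dist 0.263
```

Call:
jog_arm(moves=[-0.06, 0, -0.02, 0, 0, 0.01, -1, -0.17, -0.01, -0.04, 0, 0, 0.04, -1, -0.31, -0.02, -0.06, 0, 0, 0.07, -1, -0.47, -0.03, -0.08, 0, 0, 0.1, -1, -0.63, -0.03, -0.1, 0, 0, 0.13, -1, -0.76, -0.04, -0.12, 0, 0, 0.16, -1, -0.84, -0.04, -0.125, 0, 0, 0.18, -1, -0.865, -0.044, -0.125, 0, 0, 0.19, -1], newtons=45)

```text
time: 8.35
position: [0.5103, -0.1015, 0.2006]
tool_rot: [-2.324, -2.113, 0.0]
ft_force: [0.1, 0.5, -4.9]
grip_width: 0.151
grip_force: 45.0
```

```bash
python3 - <<'E'
from h import *
s,T=state();print(s['torque'],s['ft_force']);goal((.49,-.34,.2),75)
E
```

```text
[ 0.09597059 -0.0978195  -0.00937836] [ 0.13231994  0.52065231 -4.90289782]
shift [-0.798  0.008  0.002] turn [-0.001 -0.     0.159] dist 0.239
```

Call:
jog_arm(moves=[-0.06, 0, 0, 0, 0, 0.01, -1, -0.17, 0, 0, 0, 0, 0.03, -1, -0.31, 0, 0, 0, 0, 0.06, -1, -0.45, 0.01, 0, 0, 0, 0.09, -1, -0.59, 0.01, 0, 0, 0, 0.12, -1, -0.71, 0.01, 0, 0, 0, 0.14, -1, -0.78, 0.01, 0, 0, 0, 0.16, -1, -0.8, 0.01, 0, 0, 0, 0.16, -1], newtons=45)

```text
time: 9.35
position: [0.4911, -0.3403, 0.2005]
tool_rot: [-2.491, -1.912, -0.0]
ft_force: [-0.1, 0.8, -4.3]
grip_width: 0.15
grip_force: 45.0
```

```bash
python3 - <<'E'
from h import *
y=np.radians(70);tcp=np.array([.471,-.3705])-.066*np.array([np.cos(y),np.sin(y)]);print(tcp);goal((*tcp,.2),70)
E
```

```text
[ 0.44842667 -0.43251971]
shift [-0.334 -0.058  0.002] turn [-0.001 -0.001  0.084] dist 0.102
```

Call:
jog_arm(moves=[-0.03, -0.01, 0, 0, 0, 0.01, -1, -0.09, -0.02, 0, 0, 0, 0.02, -1, -0.17, -0.03, 0, 0, 0, 0.04, -1, -0.25, -0.04, 0, 0, 0, 0.06, -1, -0.31, -0.05, 0, 0, 0, 0.08, -1, -0.33, -0.06, 0, 0, 0, 0.084, -1, -0.334, -0.058, 0, 0, 0, 0.084, -1, -0.334, -0.058, 0, 0, 0, 0.084, -1], newtons=45)

```text
time: 10.35
position: [0.4497, -0.4304, 0.201]
tool_rot: [-2.57, -1.806, -0.001]
ft_force: [0.6, -0.0, -5.4]
grip_width: 0.156
grip_force: 45.0
```

```bash
python3 - <<'E'
from h import *
s,T=state();im=grab('wrist','w4.png');np.save('w4.npy',{'im':im,'T':T},allow_pickle=True)
print(s['time'],s['position'],T[:3,:3].round(3),np.abs(s['qd']).max())
for n,p in(('tip',(.471,-.3705,.067)),('washer',(.471,-.3705,.018))):print(n,proj(im,np.array(p),T))
W=im['pixels'][40:240,180:390]
cv2.imwrite('pics/c4.png',cv2.resize(W,(630,600))[:,:,::-1])
E
```

```text
10.35 [ 0.44971749 -0.43038602  0.2010255 ] [[ 0.339  0.941  0.001]
 [ 0.941 -0.339  0.001]
 [ 0.001  0.    -1.   ]] 0.0055390555007710585
tip (np.float64(278.4680336622005), np.float64(124.2470268444053))
washer (np.float64(278.45685871393977), np.float64(123.80877435290904))
```

View pics/c4.png

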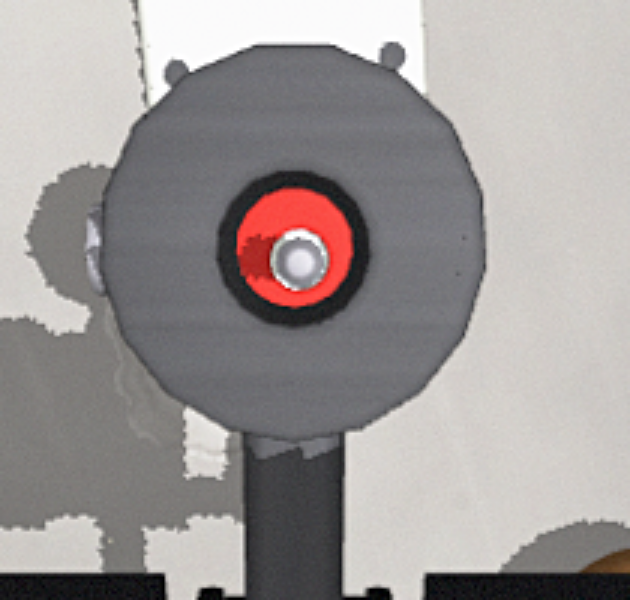

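Through the bore I can see the red washer with the post tip at crop (299,260). The bore centre is at crop (294,247), so a few mm of correction remain.

```bash
cat >> h.py <<'E'
def fin(f,tip,top,bot,x0=180,y0=40,k=3):
    d=np.load(f,allow_pickle=True).item();im,T=d['im'],d['T'];px=lambda c:(x0+(c[0]+.5)/k-.5,y0+(c[1]+.5)/k-.5)
    w=onz(im,*px(tip),.067,T)
    def intool(c,z):
        o,r=ray(im,*px(c),np.eye(4));return o+r*(z-o[2])/r[2]
    a,b=intool(top,-.0327),intool(bot,.0073);t=T[:3,:3].T@(w-T[:3,3])
    print('tip world',w.round(4),'tool',t.round(4),'bore top',a.round(4),'bot',b.round(4),'shift units',((t-(a+b)/2)/.3).round(4)[:2])
E
python3 - <<'E'
from h import *
fin('w4.npy',(299,260),(293,247),(295,247))
s,T=state();print(s['position'],T[:3,0]);goal((*s['position'][:2],.1143),np.degrees(np.arctan2(T[1,0],T[0,0])))
E
```

```text
tip world [ 0.4711 -0.3723  0.067 ] tool [0.0618 0.0004 0.1341] bore top [ 0.0658 -0.0007 -0.0327] bot [ 0.0657 -0.0005  0.0073] shift units [-0.0132  0.0034]
[ 0.44976079 -0.43029933  0.20104554] [3.38859648e-01 9.40836762e-01 5.70648322e-04]
shift [-0.    -0.     0.289] turn [ 0.    -0.001 -0.   ] dist 0.087
```

Call:
jog_arm(moves=[-0.01, 0, 0.01, 0, 0, 0, -1, -0.013, 0.003, 0.05, 0, 0, 0, -1, -0.013, 0.003, 0.1, 0, 0, 0, -1, -0.013, 0.003, 0.16, 0, 0, 0, -1, -0.013, 0.003, 0.22, 0, 0, 0, -1, -0.013, 0.003, 0.265, 0, 0, 0, -1, -0.013, 0.003, 0.285, 0, 0, 0, -1, -0.013, 0.003, 0.289, 0, 0, 0, -1], newtons=45)

```text
time: 11.4
position: [0.4484, -0.4354, 0.114]
tool_rot: [-2.572, -1.804, 0.0]
ft_force: [-0.0, -0.9, -3.6]
grip_width: 0.156
grip_force: 45.0
```

Call:
jog_arm(moves=[0, 0, 0, 0, 0, 0, -1, 0, 0, 0, 0, 0, 0, -1, 0, 0, 0, 0, 0, 0, -1, 0, 0, 0, 0, 0, 0, -1, 0, 0, 0, 0, 0, 0, -1, 0, 0, 0, 0, 0, 0, -1, 0, 0, 0, 0, 0, 0, -1, 0, 0, 0, 0, 0, 0, -1], newtons=45)

```text
time: 12.4
position: [0.4484, -0.4354, 0.1142]
tool_rot: [2.572, 1.804, -0.0]
ft_force: [0.7, -0.5, -4.6]
grip_width: 0.155
grip_force: 45.0
```

```bash
python3 - <<'E'
from h import *
s,T=state();im=grab('wrist','w5.png');np.save('w5.npy',{'im':im,'T':T},allow_pickle=True)
print(s['time'],s['position'],T[:3,:3].round(4),np.abs(s['qd']).max(),s['ft_force'])
cv2.imwrite('pics/c5.png',cv2.resize(im['pixels'][40:240,180:390],(630,600))[:,:,::-1])
E
```

```text
12.4 [ 0.44842798 -0.43538146  0.11424777] [[ 0.3406  0.9402 -0.    ]
 [ 0.9402 -0.3406 -0.    ]
 [-0.     -0.     -1.    ]] 0.0017811983377004647 [ 0.65500257 -0.46285463 -4.5646149 ]
```

View pics/c5.png

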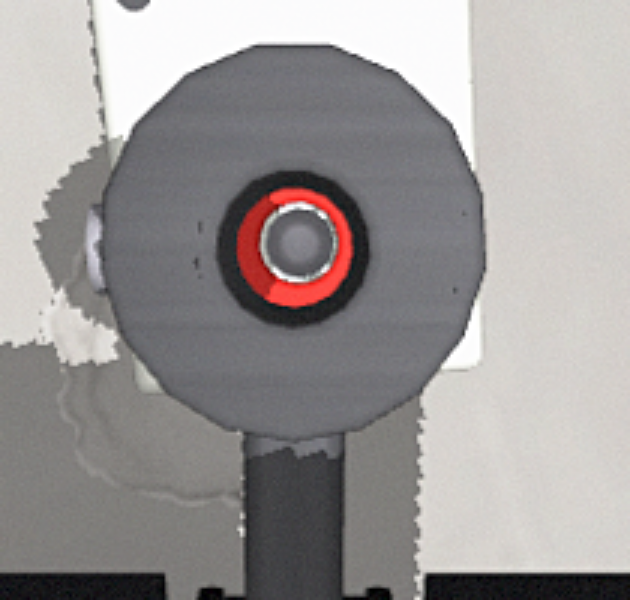

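The post tip at crop (299,242) is nearly concentric with the bore at (295,247). I'll work out the residual.

```bash
python3 - <<'E'
from h import *
fin('w5.npy',(299,242),(293,247),(295,247))
d=np.load('w5.npy',allow_pickle=True).item()
# tilt: apparent hub diameter 382/3 px
print('hub top z in tool',-.162+d['im']['fx']*.048/(382/3))
E
```

```text
tip world [ 0.4713 -0.3729  0.067 ] tool [0.0665 0.0002 0.0472] bore top [ 0.0658 -0.0007 -0.0327] bot [ 0.0657 -0.0005  0.0073] shift units [0.0026 0.0027]
hub top z in tool -0.03156962781264258
```

Call:
jog_arm(moves=[0.001, 0.001, 0, 0, 0, 0, -1, 0.003, 0.003, 0, 0, 0, 0, -1, 0.003, 0.003, 0, 0, 0, 0, -1, 0.003, 0.003, 0, 0, 0, 0, -1, 0.003, 0.003, 0, 0, 0, 0, -1, 0.003, 0.003, 0, 0, 0, 0, -1, 0.003, 0.003, 0, 0, 0, 0, -1, 0.003, 0.003, 0, 0, 0, 0, -1], newtons=45)

```text
time: 13.45
position: [0.4496, -0.4349, 0.1143]
tool_rot: [2.572, 1.804, -0.0]
ft_force: [-0.1, 0.4, -4.4]
grip_width: 0.155
grip_force: 45.0
```

```bash
python3 - <<'E'
from h import *
s,T=state();print(s['time'],s['position'],np.abs(s['qd']).max(),s['grip_force']);print(ctrl.close_job())
E
```

```text
13.45 [ 0.44958117 -0.43486759  0.11426832] 0.0012850630471056192 44.99508608132601
the job is handed in; nothing more can be done
None
```

Job handed in at 13.45 s: the crank is gripped at its yellow band, level and still, with its bore over the red-washer post (within about 1 mm by the wrist camera) and the hub's underside about 4 cm above the tip.

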